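# Fit the gauge blade and index the length stop by one hole

### The arm

A 7-joint arm with a two-finger parallel gripper is mounted at the origin on a cart in front of the work surface, level with it; the furniture and walls round the work are solid. World frame = base frame: x ahead of the robot, y to its left, z up, the work surface at z = 0. Lengths are in m, angles in rad, forces in N, time in s.
With the tool pointing down it reaches from about 0.425 to 0.925 m from the base axis. Payload 6.8 kg.
Tool frame: the origin (TCP) lies at the centre of the arm's flange, where the gripper is bolted on; the fingertips stand 173 mm ahead of it and the grasp point (between the pads) lies 155 mm ahead of it (r.hold_point_z is the distance from the TCP to the grasp point, in m); z points along the fingers, x is the direction in which the jaws open and shut, and the axes are right-handed (so a half turn about z gives the same grasp; the last joint's range is limited). The gripper opens to 85 mm and grips with 20 to 120 N. Pads are 22 mm wide; open, the fingers measure 114 mm over their backs; the gripper's body (76 mm by 85 mm) begins 54 mm behind the grasp point. The pads swing forward as they close: fully open they stand 13 mm farther back than shut.
Start: joints at [1.121, 0.477, 0.022, 1.555, -0.011, 1.109, -0.083], TCP at [0.226, -0.636, 0.405] pointing down, gripper open.
Joint ranges: [-2.96, 2.96], [-0.34, 2.1], [-1.41, 1.46], [0.24, 2.44], [-1.37, 4.51], [0.17, 1.92], [-2.96, 2.96]. Speed limits (rad/s): [2.39, 2.39, 3.14, 3.14, 3.14, 3.14, 3.14].

### API

Orientations are given as a rotation vector (axis times angle).
In Python, from bench import r gives the robot as it stands.
- The arm moves only by the tool apply_moves, never from a script. Its arguments are lists of equal length, an entry for each row: "dp": the shift along the tool's x, y, z scaled (see below), a list of three; "twist": the turn, a rotation vector about the tool's x, y, z scaled (see below), a list of three; "jaw": the closure in counts, from 0 (fully open) to 255 (shut). In form: {"dp": [[x, y, z], ...], "twist": [[rx, ry, rz], ...], "jaw": [jaw, ...]}. A call has 1 to 20 rows; each row shifts and turns the pose as measured when the row begins, along the tool's axes as they then stand; what a row does not reach is not made up. The controller multiplies each number of a shift by 12 cm and each number of a turn by 120 degrees. A row lasts 1/10 s, in which the tool goes at most 50 mm and 8.59 degrees, less where a joint would pass 70% of its speed; a pose out of reach is approached as far as the arm can. A call with a number of a shift or a turn outside -1 to 1 is refused whole. A call with a gripper value outside its range is refused whole. The fingers move at their own pace and stop on an object; "grip_force" is the grip in N (left out, the last holds). Time passes only in rows, so rows that do not move let the fingers close. It gives the time, the measured TCP pose, the force and the opening at its end, in the units of the state.
- r.get_obs(): the state, without advancing time (a new reading comes with each control period).
- r.grab_frame(name): name is "scene" or "top" or "wrist"; returns a dict with "color" (384x512x3 uint8, red, green, blue), "z_map" (384x512 float32, m along the optical axis (not along the pixel's ray), 0 where there is no reading), "intrinsics" (3x3 intrinsics, pixels), "R" (3x3) and "t" (3): a world point X has camera coordinates R X + t; the wrist camera has in their place "hand_eye" (4x4, takes a point from camera to tool coordinates, whose origin is the TCP and whose axes are the tool frame's). Camera axes: x right, y down, z forward; pixel columns grow to the right and rows downward; lengths in m; the calibration is good to about 2 mm. A picture is of the moment at which its call begins: read the wrist's pose just before it.
- r.hand_in(): hands the job in, once; it reports no verdict.
The state is a dict: "clock": time; "joints": joint angles; "qvel": joint speeds; "tau": joint torques, N m; "tcp_pos": TCP position; "orientation": TCP orientation; "contact_force": force on the tool from outside, world axes, zero at the start; "moment": the same for the moment, N m; "grip_width": finger opening in m.
Only numpy, scipy, OpenCV 4.12 (cv2) and the standard library are available. Lean on these libraries where they do the work, as an engineer would, in place of code of your own. Each camera call takes 0.05 s, during which the arm holds its last target.

### The job

Set up the length stop on the bench: first lift the flat gauge blade out of its wooden rest and push it fully home, upright, into the slot at the front of the sliding carriage, and let go of it. Then take the spring plunger by its knob, pull it up to unlock, slide the carriage one hole nearer to the rail's upright end plate and let the pin drop fully into that hole. Finish while still gripping the knob, pin fully down and blade still in its slot; leave the loose v-block, spanner and aluminium block where they are.

Things in the scene. Friction and masses are not known exactly. Their poses are not given: they have to be found in the camera images.
- rail: the fixed length stop: a steel tube rail, 40 wide, 320 mm long, its top 44 mm above the bench, with a row of 11 mm holes 40 mm apart down the middle of its top, on a base plate 84 x 320 x 8 mm bolted to the bench. Origin: on the bench under the rail's middle. Its y axis runs along the rail towards the upright end plate (76 wide, 100 mm tall) at its +y end (robot's left); -x is the side towards the robot
- carriage (a joint): slide of the aluminium carriage (sleeve round the rail, 120 mm long, 56 mm wide, top 60 mm above the bench) along the rail, in m; grows towards the end plate; about 0 at the start, the next hole towards the end plate is at 0.040. Locked (1.5 mm of play) while the pin is in a hole; free, it drags with about 2 N and stays where it is left
- plunger (a joint): lift of the spring plunger on the carriage, in m: 0 fully down in the hole, 0.018 fully up. The 8 mm pin with a round nose is clear of the rail from 0.010 on; the spring pulls down with 4 N at the bottom and 8 N at the top
- knob_center (a point): centre of the plunger's black upright round knob, 28 mm in diameter, 36 mm tall; with the pin down this point is 95 mm above the bench. The knob stands on the carriage's top over the rail's middle line, above a 74 mm high boss of 26 mm diameter; point axes are those of the rail. The knob moves with plunger and carriage, so it can be pulled up and used to drag the carriage
- knob: the same knob; origin at the centre of its underside
- slot (a point): centre of the mouth of the slot in the block at the carriage's front, 60 mm above the bench. The slot goes straight down through the 24 mm thick block, 29 mm along the point's x and 7 mm along its y (the rail's axes), its mouth flared by 3 mm all round; the block is 58 x 44 mm. The slot lies 57 mm in front of (-x) and 65 mm along +y from the knob's axis
- blade_head (a point): the loose steel gauge blade (120 g), at the centre of its head. The head is a bar 46 mm (x) x 14 mm (y) x 46 mm tall, gripped across its 14 mm; below it the flat blade, 26 mm (x) x 4 mm (y), reaches 48 mm down from the head's flat underside (the shoulder), 23 mm below this point. z is up; half a turn about z is the same. Fully home, the shoulder sits on the slot's block, this point 23 mm above the slot's mouth
- blade: the same gauge blade; origin at the centre of the shoulder, 23 mm below blade_head
- blade_rest: fixed wooden block 64 x 44 x 56 mm in which the blade stands at the start, shoulder on its top; origin at the centre of its underside; the blade must be lifted 50 mm to come out of it
- v_block: loose steel v-block 50 x 60 x 40 mm behind the rail, origin under its middle; not to be disturbed
- spanner: loose spanner, 186 mm long, lying in front of the rail, origin under its middle; not to be disturbed
- alu_block: loose aluminium block 45 x 60 x 32 mm behind the rail, origin under its middle; not to be disturbed
Mind the look-alikes: they are no part of the job. Of the things that look like the blade, the middle-sized one is meant.

How it is judged:
On the way, in this order (a step that is already met when the one before it is completed fails the run):
1. the blade sits fully home in the slot and is let go, before the carriage is moved (z of blade_head in the frame of slot below 0.0255 m and horizontal distance between blade_head and slot below 0.005 m and angle between blade_head's own z axis and vertical below 0.08 rad and contact force between the fingers and blade below 0.2 N and value of joint carriage below 0.01 m), for 0.2 s.
2. the plunger is pulled up clear of its hole (value of joint plunger above 0.0095 m and value of joint carriage below 0.03 m), for 0.05 s.
3. the pin is down in the next hole (value of joint plunger below 0.003 m and value of joint carriage between 0.036 and 0.044 m), for 0.2 s.
At the end, for the whole second after the job is handed in: The carriage stands at the next hole towards the end plate (joint 0.040 within 4 mm), the pin is down to within 3 mm, the fingers still grip the knob (contact over 3 N), and the blade is upright (within 0.08 rad) and home in the slot (shoulder within 2.5 mm of the block, within 5 mm of centre) (all of step 3 and contact force between the fingers and knob above 3 N and z of blade_head in the frame of slot below 0.0255 m and horizontal distance between blade_head and slot below 0.005 m and angle between blade_head's own z axis and vertical below 0.08 rad); the arm keeps its last pose, push and grip.
It fails at once if a bystander is pushed away by more than 20 mm (distance of any of v_block, spanner, alu_block from where it was at the start of the episode above 0.02 m).
It also fails if it takes over 72 s, if anything falls off the work surface, if the arm or the gripper's body presses on something with over 40 N, if the wrist force passes 120 N, or if a joint passes its speed limit or range.

## Working session

There is one attempt and no reset: what is moved stays moved. The work goes in short steps, Python scripts to look and compute and a tool call to move; the robot and the scene stay as the last step left them, time stands still between calls to the robot, and variables do not carry over. Pictures are saved under pics/ and viewed, and the job is handed in when it is done.

Besides the shell and the picture viewer there is one more tool, called as a command line: name --argument value ..., lists and objects as JSON in quotes. apply_moves: Moves the arm, as the interface text tells. Shifts and turns lie within -1 to 1; 1 stands for 12 cm of shift or 120 degrees of turn. Its arguments: {"type":"object","properties":{"dp":{"type":"array"},"twist":{"type":"array"},"jaw":{"type":"array"},"grip_force":{"type":"number"}},"required":["dp","twist","jaw"]}

```bash
ls; mkdir -p pics; cat > h.py <<'E'
from bench import r
import numpy as np, cv2
from scipy.spatial.transform import Rotation as Ro
def save(n,img,box=None,s=1):
    if box: img=img[box[1]:box[3],box[0]:box[2]]
    if s!=1: img=cv2.resize(img,None,fx=s,fy=s,interpolation=cv2.INTER_CUBIC)
    cv2.imwrite(f'pics/{n}.png',img[:,:,::-1])
def cloud(f,T=None):
    z=f['z_map'];K=f['intrinsics'];v,u=np.mgrid[:z.shape[0],:z.shape[1]]
    P=np.stack([(u-K[0,2])/K[0,0]*z,(v-K[1,2])/K[1,1]*z,z],-1)
    if 'R' in f: W=(P-f['t'])@f['R']
    else:
        o=T; H=f['hand_eye']; W=P@H[:3,:3].T+H[:3,3]; W=W@Ro.from_rotvec(o['orientation']).as_matrix().T+np.array(o['tcp_pos'])
    W[z==0]=np.nan
    return W
E
python3 - <<'E'
from h import *
o=r.get_obs();print(o)
for n in ('scene','top','wrist'):
    f=r.grab_frame(n);save(n+'0',f['color']);np.savez(n+'0.npz',**f)
    print(n,f['intrinsics'],f.get('R'),f.get('t'),f.get('hand_eye'))
E
```

```text
pics
{'clock': 0.0, 'joints': array([ 1.12088688,  0.4777864 ,  0.0223409 ,  1.55644257, -0.01151965,
        1.10932814, -0.08306472]), 'qvel': array([ 0.00205294, -0.00109771,  0.00187195,  0.00016024,  0.00118327,
       -0.00139895,  0.0003263 ]), 'tau': array([ 1.91231034e-04, -5.96454549e+01,  1.60784896e+00, -2.81193495e+01,
        1.22398627e-02,  9.42255661e-03,  3.00949132e-07]), 'tcp_pos': array([ 0.22617113, -0.63568444,  0.4037384 ]), 'orientation': array([-2.56614557e+00,  1.81065455e+00,  2.45934464e-03]), 'contact_force': array([-0.08630481, -0.55529868,  1.35147139]), 'moment': array([ 0.02319634, -0.05698109,  0.03539374]), 'grip_width': 0.08516565619325989}
scene [[482.83001849   0.         260.15108021]
 [  0.         482.83001849 185.73953068]
 [  0.           0.           1.        ]] [[-0.89576484 -0.44443597 -0.00905634]
 [-0.32506114  0.66878839 -0.66862347]
 [ 0.3032171  -0.59598553 -0.74354599]] [0.5991225  0.1425333  0.96744379] None
top [[376.79205437   0.         258.68842878]
 [  0.         376.79205437 195.48340129]
 [  0.           0.           1.        ]] [[ 0.002503   -0.99998723 -0.00439134]
 [-0.9948597  -0.00204557 -0.10124229]
 [ 0.10123201  0.00462218 -0.99485211]] [0.17555331 0.59442607 0.86035214] None
wrist [[264.59731498   0.         258.63086437]
 [  0.         264.59731498 192.46665644]
 [  0.           0.           1.        ]] None None [[ 9.99999277e-01 -2.38364909e-04 -1.17821420e-03  9.87166122e-04]
 [ 5.88499268e-04  9.51728962e-01  3.06939141e-01 -7.96842412e-02]
 [ 1.04817706e-03 -3.06939613e-01  9.51728415e-01  3.12142810e-02]
 [ 0.00000000e+00  0.00000000e+00  0.00000000e+00  1.00000000e+00]]
```

View pics/scene0.png

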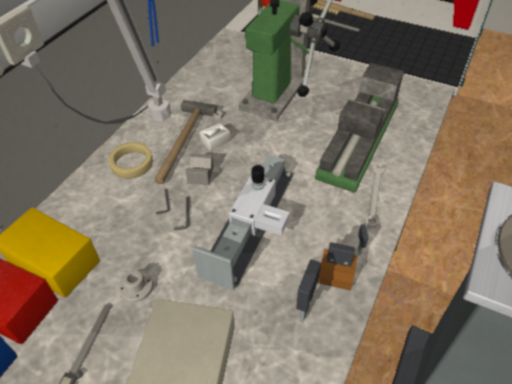

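View pics/top0.png

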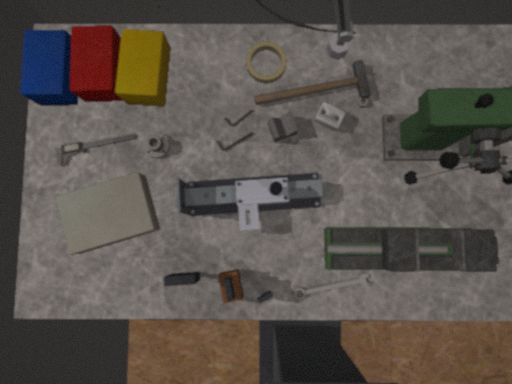

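The top view shows three dark blade-like things: a large one at (182,279), one standing in the wooden rest at (231,287), and a small one at (265,296). The middle-sized one, in the wooden rest, fits the description. I'll confirm it with a crop and measure.

```bash
python3 - <<'E'
from h import *
f=dict(np.load('scene0.npz'));t=dict(np.load('top0.npz'))
a=cv2.resize(f['color'][210:320,280:390],(396,396),interpolation=cv2.INTER_CUBIC)
b=cv2.resize(t['color'][260:310,155:285],(400,154),interpolation=cv2.INTER_CUBIC)
b2=cv2.resize(t['color'][165:240,170:335],(400,182),interpolation=cv2.INTER_CUBIC)
b=np.vstack([b,b2,np.zeros((60,400,3),np.uint8)])
save('crop0',np.hstack([a,b]))
W=cloud(t);
for p in [(182,279),(231,287),(265,296),(276,188),(249,216),(231,298),(260,190),(200,195)]:
    print(p,W[p[1],p[0]].round(4))
# segment by heights
def rect(m,name):
    P=W[m][:,:2].astype(np.float32); 
    rr=cv2.minAreaRect(P); print(name,len(P),np.round(rr[0],4),np.round(rr[1],4),rr[2], 'z',np.nanmedian(W[m][:,2]).round(4))
v,u=np.mgrid[:384,:512]
def box(x0,y0,x1,y1): return (u>=x0)&(u<x1)&(v>=y0)&(v<y1)
z=W[...,2]
rect(box(215,265,248,308)&(z>0.09),'head')
rect(box(215,265,248,308)&(z>0.048)&(z<.064),'rest')
rect(box(160,265,208,292)&(z>0.02),'big')
rect(box(255,288,274,304)&(z>0.02),'small')
rect(box(262,176,290,202)&(z>0.1),'knob')
rect(box(230,170,300,235)&(z>0.05)&(z<.066),'carr')
rect(box(170,165,330,225)&(z>0.035)&(z<.05),'railtop')
rect(box(170,165,330,225)&(z>0.003)&(z<.013),'base')
rect(box(170,165,195,225)&(z>0.08),'endplate')
E
```

```text
(182, 279) [0.4114 0.3331 0.1322]
(231, 287) [0.391  0.2351 0.0986]
(265, 296) [0.368  0.1623 0.0713]
(276, 188) [0.6019 0.1394 0.1125]
(249, 216) [ 5.469e-01  2.005e-01 -4.000e-04]
(231, 298) [0.3685 0.2347 0.1014]
(260, 190) [0.6039 0.1738 0.0578]
(200, 195) [0.5935 0.3136 0.0442]
head 158 [0.3859 0.241 ] [0.0454 0.0139] 10.900920867919922 z 0.1023
rest 393 [0.3856 0.2412] [0.0642 0.0444] 11.592948913574219 z 0.0564
big 424 [0.4099 0.3385] [0.0205 0.0646] 3.8079378604888916 z 0.1327
small 104 [0.3643 0.1629] [0.0108 0.0337] 29.647323608398438 z 0.0693
knob 130 [0.6043 0.1412] [0.0266 0.026 ] 3.208693504333496 z 0.1128
carr 1584 [0.5732 0.168 ] [0.1141 0.1201] 4.219902038574219 z 0.0605
railtop 1478 [0.5797 0.1905] [0.0969 0.3224] 1.3069533109664917 z 0.0444
base 1870 [0.5998 0.1999] [0.1448 0.3896] 0.13421837985515594 z 0.0082
endplate 196 [0.5888 0.3517] [0.0755 0.0122] 3.7533297538757324 z 0.0987
```

View pics/crop0.png

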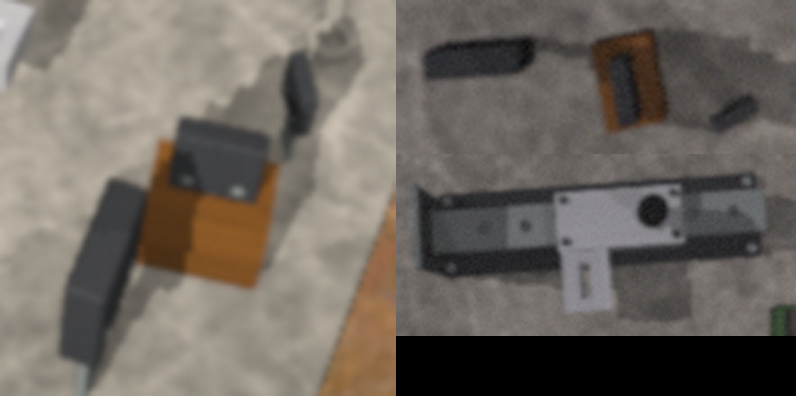

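The crop confirms it: the blade in the wooden rest has a 45x14 mm head, while the neighbours are 65x20 (large) and 34x11 (small). Next I'll check heights along my route and refine the rail pose.

```bash
python3 - <<'E'
from h import *
t=dict(np.load('top0.npz'));s=dict(np.load('scene0.npz'))
for nm,f in (('top',t),('scene',s)):
    W=cloud(f).reshape(-1,3)
    print(nm)
    for x in np.arange(.2,.75,.05):
        row=[]
        for y in np.arange(-.7,.3,.1):
            m=(abs(W[:,0]-x-.025)<.025)&(abs(W[:,1]-y-.05)<.05)
            row.append('%5.2f'%np.nanmax(W[m,2]) if m.sum() else '  -  ')
        print('%.2f'%x,' '.join(row))
W=cloud(t);z=W[...,2]
v,u=np.mgrid[:384,:512]
# rail direction from carriage top
def box(x0,y0,x1,y1): return (u>=x0)&(u<x1)&(v>=y0)&(v<y1)
m=box(230,170,300,202)&(z>0.055)&(z<.066)
P=W[m][:,:2].astype(np.float32);print(cv2.minAreaRect(P))
m=box(238,205,262,235)&(z>0.055)&(z<.066)
P=W[m][:,:2].astype(np.float32);print('block',cv2.minAreaRect(P))
E
```

```text
top
0.20   -     -     -     -     -     -     -     -     -     -  
0.25   -     -     -     -     -     -     -     -     -     -  
0.30   -     -    0.01  0.01  0.01  0.01  0.01  0.01  0.01  0.01
0.35   -     -    0.01  0.01  0.01  0.01  0.01  0.01  0.07  0.10
0.40   -     -    0.01  0.12  0.12  0.11  0.11  0.07  0.01  0.10
0.45   -     -    0.00  0.12  0.12  0.12  0.11  0.07  0.01  0.01
0.50   -     -    0.01  0.12  0.12  0.12  0.11  0.07  0.06  0.06
0.55   -     -    0.01  0.01  0.01  0.01  0.01  0.05  0.12  0.07
0.60   -     -    0.00  0.16  0.25  0.31  0.01  0.05  0.12  0.07
0.65   -     -    0.00  0.21  0.23  0.03  0.01  0.01  0.01  0.01
0.70   -     -    0.01  0.22  0.27  0.24  0.01  0.04  0.04  0.01
scene
0.20 -0.86 -0.86 -0.86 -0.86 -0.86 -0.86 -0.86 -0.86   -     -  
0.25  0.00  0.00  0.00 -0.86 -0.86 -0.86 -0.86 -0.86   -     -  
0.30  0.01  0.01  0.01  0.01  0.01  0.01  0.01  0.01  0.01  0.05
0.35  0.01  0.01  0.01  0.01  0.01  0.01  0.01  0.01  0.07  0.11
0.40  0.01  0.01  0.01  0.12  0.12  0.11  0.11  0.07  0.01  0.11
0.45  0.01  0.01  0.00  0.12  0.12  0.12  0.11  0.07  0.01  0.01
0.50  0.01  0.01  0.00  0.12  0.12  0.11  0.11  0.06  0.06  0.06
0.55  0.01  0.01  0.01  0.01  0.01  0.01  0.01  0.05  0.12  0.07
0.60  0.02  0.01  0.01  0.26  0.25  0.31  0.01  0.05  0.12  0.07
0.65  0.01  0.01  0.01  0.25  0.24  0.03  0.01  0.01  0.01  0.01
0.70  0.01  0.01  0.20  0.25  0.28  0.24  0.01  0.04  0.04  0.01
((0.6048173308372498, 0.17050303518772125), (0.0537259578704834, 0.12151354551315308), 0.48157641291618347)
block ((0.5421031713485718, 0.20094674825668335), (0.05707358941435814, 0.04393942654132843), 3.703840970993042)
```

apply_moves --dp '[[0, 0, 0], [-0.3, -0.1, 0]]' --twist '[[0, 0, 0], [0, 0, 0]]' --jaw '[0, 60]' --grip_force 60

```text
clock: 0.35
tcp_pos: [0.2245, -0.6001, 0.4027]
orientation: [2.564, -1.815, -0.002]
contact_force: [0.7, 1.1, -0.2]
grip_width: 0.0735
```

apply_moves --dp '[[-0.25, -0.28, 0], [-0.25, -0.28, 0], [-0.25, -0.28, 0], [-0.25, -0.28, 0], [-0.25, -0.28, 0], [-0.25, -0.28, 0], [-0.25, -0.28, 0], [-0.25, -0.28, 0], [-0.25, -0.28, 0], [-0.25, -0.28, 0]]' --twist '[[0, 0, 0], [0, 0, 0], [0, 0, 0], [0, 0, 0], [0, 0, 0], [0, 0, 0], [0, 0, 0], [0, 0, 0], [0, 0, 0], [0, 0, 0]]' --jaw '[60, 60, 60, 60, 60, 60, 60, 60, 60, 60]'

```text
clock: 1.35
tcp_pos: [0.4448, -0.193, 0.4015]
orientation: [2.551, -1.828, -0.002]
contact_force: [0.5, -0.3, -0.6]
grip_width: 0.0653
```

```bash
cat >> h.py <<'E'
def go(target,yawx=None,o=None):
    """print tool-frame scaled shift to a TCP target; yawx: desired world angle (deg) of tool x"""
    o=o or r.get_obs(); M=Ro.from_rotvec(o['orientation']).as_matrix()
    d=M.T@(np.array(target)-o['tcp_pos'])
    print('t',round(o['clock'],2),'tcp',np.round(o['tcp_pos'],4),'q',np.round(o['joints'],2),'w',round(o['grip_width'],4),'F',np.round(o['contact_force'],1))
    print('shift tool m',d.round(4),'scaled',(d/.12).round(3),'norm',np.linalg.norm(d).round(3))
    if yawx is not None:
        a=np.deg2rad(yawx); X=np.array([np.cos(a),np.sin(a),0]);Z=np.array([0,0,-1.]);T=np.stack([X,np.cross(Z,X),Z],1)
        tw=Ro.from_matrix(M.T@T).as_rotvec(degrees=True); print('twist deg',tw.round(2),'scaled',(tw/120).round(4))
E
python3 -c "
from h import *
go([.386,.241,.4],-79.1)"
```

```text
t 1.35 tcp [ 0.4448 -0.193   0.4015] q [ 0.5   0.18 -0.25  1.99  0.06  0.98 -1.02] w 0.0653 F [ 0.5 -0.3 -0.6]
shift tool m [-0.4299 -0.0839  0.0009] scaled [-3.582 -0.699  0.007] norm 0.438
twist deg [ 0.19 -0.06  7.86] scaled [ 0.0016 -0.0005  0.0655]
```

apply_moves --dp '[[-0.36, -0.07, 0], [-0.36, -0.07, 0], [-0.36, -0.07, 0], [-0.36, -0.07, 0], [-0.36, -0.07, 0], [-0.36, -0.07, 0], [-0.36, -0.07, 0], [-0.36, -0.07, 0], [-0.36, -0.07, 0], [-0.34, -0.07, 0], [0, 0, 0.2], [0, 0, 0.2], [0, 0, 0]]' --twist '[[0, 0, 0], [0, 0, 0], [0, 0, 0], [0, 0, 0], [0, 0, 0], [0, 0, 0], [0, 0, 0], [0, 0, 0], [0, 0, 0], [0, 0, 0], [0, 0, 0.033], [0, 0, 0.033], [0, 0, 0]]' --jaw '[60, 60, 60, 60, 60, 60, 60, 60, 60, 60, 60, 60, 60]'

```text
clock: 2.65
tcp_pos: [0.3813, 0.266, 0.3549]
orientation: [-2.423, 1.987, -0.006]
contact_force: [0.1, 0.3, 0.3]
grip_width: 0.0651
```

```bash
python3 - <<'E'
from h import *
o=r.get_obs();f=r.grab_frame('wrist');save('w1',f['color'])
np.savez('w1.npz',pos=o['tcp_pos'],ori=o['orientation'],**f)
W=cloud(f,o);z=W[...,2]
m=(z>.09)&(z<.11)&(np.hypot(W[...,0]-.386,W[...,1]-.241)<.04)
P=W[m][:,:2].astype(np.float32);print(len(P),cv2.minAreaRect(P),z[m].mean())
m=(z>.05)&(z<.062)&(np.hypot(W[...,0]-.386,W[...,1]-.241)<.05)
P=W[m][:,:2].astype(np.float32);print(len(P),cv2.minAreaRect(P),z[m].mean())
go([.386,.241,.237],-79.1)
E
```

```text
822 ((0.385814905166626, 0.24029724299907684), (0.04560867324471474, 0.014180844649672508), 10.401680946350098) 0.10079910647274758
1578 ((0.38563209772109985, 0.2399841994047165), (0.06413913518190384, 0.04377860203385353), 11.50512981414795) 0.05557971587627523
t 2.7 tcp [0.3817 0.2662 0.3563] q [-0.19  0.25 -0.63  2.06  0.19  0.88 -2.3 ] w 0.0657 F [-1.2  0.1  0.3]
shift tool m [0.0258 0.002  0.1192] scaled [0.215 0.017 0.993] norm 0.122
twist deg [-0.6   0.16  0.46] scaled [-0.005   0.0013  0.0038]
```

View pics/w1.png

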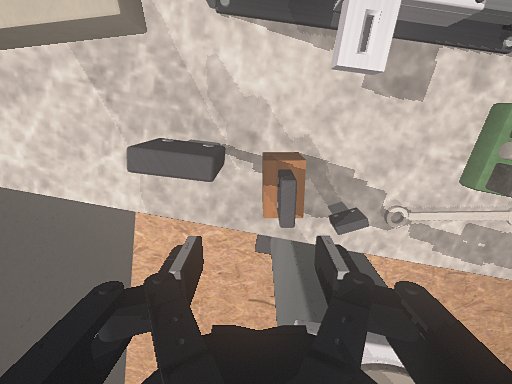

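The wrist view shows the blade head at (288,198) in the brown rest, the large look-alike at (178,160), the small one at (348,220), and the slot block at (367,30). I'll descend on the head now.

apply_moves --dp '[[0.21, 0.017, 0.05], [0.02, 0, 0.1], [0, 0, 0.2], [0, 0, 0.2], [0, 0, 0.2], [0, 0, 0.15], [0, 0, 0]]' --twist '[[-0.005, 0.001, 0.004], [0, 0, 0], [0, 0, 0], [0, 0, 0], [0, 0, 0], [0, 0, 0], [0, 0, 0]]' --jaw '[60, 60, 60, 80, 100, 110, 110]'

```text
clock: 3.4
tcp_pos: [0.3903, 0.2387, 0.2521]
orientation: [-2.416, 1.987, -0.009]
contact_force: [0.3, 0.6, 0.1]
grip_width: 0.0485
```

```bash
python3 - <<'E'
from h import *
go([.3858,.2405,.237],-79.1)
E
```

```text
t 3.4 tcp [0.3903 0.2387 0.2521] q [-0.22  0.4  -0.54  2.17  0.35  0.64 -2.39] w 0.0485 F [0.3 0.6 0.1]
shift tool m [-0.0026  0.0043  0.015 ] scaled [-0.022  0.036  0.125] norm 0.016
twist deg [-0.78  0.23  0.23] scaled [-0.0065  0.0019  0.0019]
```

apply_moves --dp '[[-0.022, 0.036, 0.13], [0, 0, 0], [0, 0, 0]]' --twist '[[-0.0065, 0.002, 0.002], [0, 0, 0], [0, 0, 0]]' --jaw '[120, 140, 150]'

```text
clock: 3.7
tcp_pos: [0.3876, 0.2415, 0.2395]
orientation: [-2.42, 1.997, -0.003]
contact_force: [-0.3, -0.4, -0.5]
grip_width: 0.035
```

```bash
python3 - <<'E'
from h import *
go([.3858,.2405,.237],-79.1)
o=r.get_obs();f=r.grab_frame('wrist');save('w2',f['color'])
E
```

```text
t 3.7 tcp [0.3876 0.2415 0.2395] q [-0.24  0.42 -0.53  2.17  0.37  0.63 -2.42] w 0.035 F [-0.3 -0.4 -0.5]
shift tool m [0.0006 0.002  0.0025] scaled [0.005 0.017 0.021] norm 0.003
twist deg [-0.26  0.08  0.03] scaled [-0.0022  0.0006  0.0003]
```

View pics/w2.png

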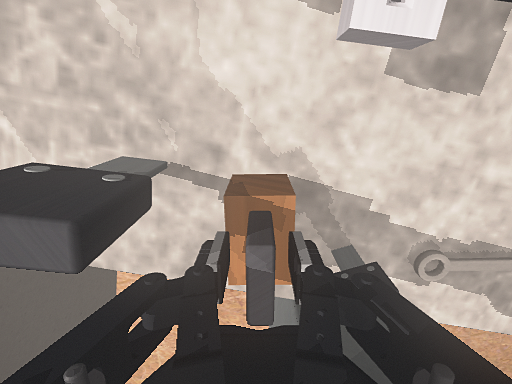

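The fingers straddle the head, which is centred at about (261,268). I'll close on it.

apply_moves --dp '[[0.005, 0.017, 0.02], [0, 0, 0], [0, 0, 0], [0, 0, 0], [0, 0, 0], [0, 0, 0], [0, 0, 0]]' --twist '[[-0.002, 0, 0], [0, 0, 0], [0, 0, 0], [0, 0, 0], [0, 0, 0], [0, 0, 0], [0, 0, 0]]' --jaw '[165, 180, 195, 210, 230, 255, 255]' --grip_force 60

```text
clock: 4.45
tcp_pos: [0.3867, 0.2406, 0.2397]
orientation: [-2.418, 1.997, -0.002]
contact_force: [-0.4, 0.2, 0.6]
grip_width: 0.0135
```

```bash
python3 - <<'E'
from h import *
go([.3858,.2405,.237],-79.1)
E
```

```text
t 4.45 tcp [0.3867 0.2406 0.2397] q [-0.24  0.42 -0.53  2.17  0.36  0.63 -2.42] w 0.0135 F [-0.4  0.2  0.6]
shift tool m [-0.0001  0.0009  0.0027] scaled [-0.001  0.008  0.022] norm 0.003
twist deg [-0.29  0.14 -0.  ] scaled [-0.0024  0.0012 -0.    ]
```

apply_moves --dp '[[0, 0, -0.05], [0, 0, -0.1], [0, 0, -0.15], [0, 0, -0.2], [0, 0, -0.2], [0, 0, -0.1], [0, 0, 0]]' --twist '[[0, 0, 0], [0, 0, 0], [0, 0, 0], [0, 0, 0], [0, 0, 0], [0, 0, 0], [0, 0, 0]]' --jaw '[255, 255, 255, 255, 255, 255, 255]'

```text
clock: 5.15
tcp_pos: [0.3855, 0.2402, 0.342]
orientation: [-2.42, 1.996, -0.001]
contact_force: [1.4, 0.4, -1.4]
grip_width: 0.013
```

```bash
python3 - <<'E'
from h import *
go([.47,.215,.34],-86)
f=r.grab_frame('wrist');save('w3',f['color'])
E
```

```text
t 5.15 tcp [0.3855 0.2402 0.342 ] q [-0.14  0.25 -0.62  2.1   0.2   0.85 -2.26] w 0.013 F [ 1.4  0.4 -1.4]
shift tool m [ 0.0408 -0.0781  0.0022] scaled [ 0.34  -0.651  0.019] norm 0.088
twist deg [-0.21  0.15  6.97] scaled [-0.0017  0.0013  0.0581]
```

View pics/w3.png

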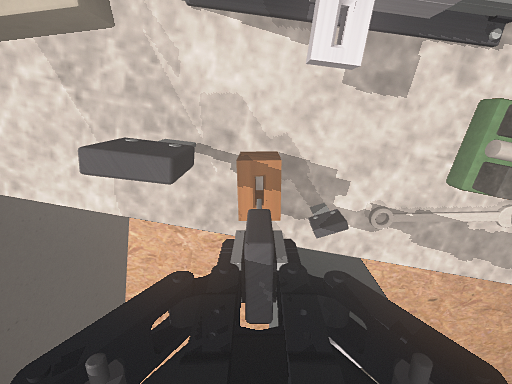

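The blade is out of the rest, upright and centred in the jaws at (260,265). I'll move toward the slot.

apply_moves --dp '[[0.11, -0.21, 0], [0.11, -0.22, 0], [0.11, -0.22, 0], [0, 0, 0]]' --twist '[[-0.002, 0.001, 0.03], [0, 0, 0.03], [0, 0, 0], [0, 0, 0]]' --jaw '[255, 255, 255, 255]'

```text
clock: 5.6
tcp_pos: [0.4685, 0.209, 0.3372]
orientation: [2.286, -2.145, -0.003]
contact_force: [-0.8, -0.5, -2.6]
grip_width: 0.0133
```

```bash
python3 - <<'E'
from h import *
o=r.get_obs();f=r.grab_frame('wrist');save('w4',f['color'])
np.savez('w4.npz',pos=o['tcp_pos'],ori=o['orientation'],**f)
go([.543,.2015,.34],-86.2)
W=cloud(f,o);z=W[...,2]
m=(z>.053)&(z<.066)&(W[...,0]<.575)&(W[...,0]>.5)&(abs(W[...,1]-.2)<.04)
P=W[m][:,:2].astype(np.float32);print('block',len(P),cv2.minAreaRect(P),z[m].mean())
m=(z<.053)&(np.hypot(W[...,0]-.543,W[...,1]-.2015)<.017)
P=W[m][:,:2].astype(np.float32);print('slot',len(P),cv2.minAreaRect(P))
m=(z>.105)&(z<.117)&(np.hypot(W[...,0]-.604,W[...,1]-.141)<.03)
P=W[m][:,:2].astype(np.float32);print('knob',len(P),cv2.minEnclosingCircle(P),z[m].mean())
E
```

```text
t 5.65 tcp [0.4666 0.2101 0.3368] q [-0.09  0.34 -0.54  1.98  0.22  0.89 -2.26] w 0.0135 F [-0.4  0.6 -1.5]
shift tool m [ 0.0136 -0.0756 -0.0038] scaled [ 0.113 -0.63  -0.032] norm 0.077
twist deg [ 0.5  -0.19 -0.03] scaled [ 0.0042 -0.0016 -0.0003]
block 3438 ((0.5439368486404419, 0.19361314177513123), (0.06222040578722954, 0.06642619520425797), 0.16523070633411407) 0.05941076606168016
slot 221 ((0.5420634150505066, 0.19881868362426758), (0.030666012316942215, 0.007383046671748161), 4.5409088134765625)
knob 1665 ((0.6041120290756226, 0.1397390216588974), 0.01428083423525095) 0.1115236115693196
```

View pics/w4.png

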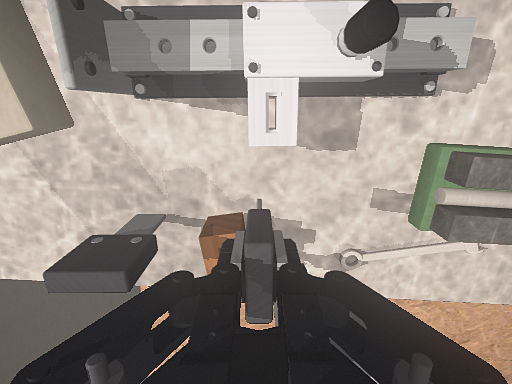

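```bash
python3 - <<'E'
from h import *
f=dict(np.load('w4.npz'))
save('w4c',f['color'],(230,60,320,160),6)
E
```

```text
(no output)
```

View pics/w4c.png

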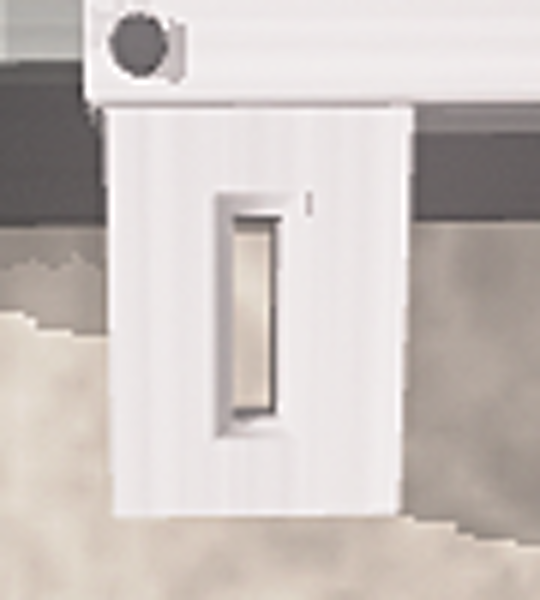

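```bash
cat >> h.py <<'E'
def ray(f,o,pts,z):
    K=f['intrinsics'];H=f['hand_eye'];M=Ro.from_rotvec(o['orientation']).as_matrix()
    out=[]
    for u,v in pts:
        d=np.array([(u-K[0,2])/K[0,0],(v-K[1,2])/K[1,1],1.])
        c=M@H[:3,3]+o['tcp_pos']; d=M@H[:3,:3]@d
        out.append(c+d*(z-c[2])/d[2])
    return np.array(out)
E
python3 - <<'E'
from h import *
f=dict(np.load('w4.npz'));o=dict(tcp_pos=f['pos'],orientation=f['ori'])
c=lambda x,y:(230+(x+.5)/6-.5,60+(y+.5)/6-.5)
B=ray(f,o,[c(105,105),c(412,105),c(400,515),c(113,515)],.06);print(B.round(4),B.mean(0).round(4))
S=ray(f,o,[c(216,193),c(293,193),c(291,437),c(216,437)],.06);print(S.round(4),S.mean(0).round(4))
I=ray(f,o,[c(233,217),c(278,217),c(277,414),c(233,414)],.057);print(I.round(4),I.mean(0).round(4))
d=B[0]-B[3];print(np.rad2deg(np.arctan2(d[1],d[0])));d=B[1]-B[2];print(np.rad2deg(np.arctan2(d[1],d[0])));d=B[1]-B[0];print(np.rad2deg(np.arctan2(d[1],d[0])))
# in-hand blade head
W=cloud(f,o);z=W[...,2]; M=Ro.from_rotvec(o['orientation']).as_matrix()
T=(W-o['tcp_pos'])@M
m=(T[...,2]>.11)&(T[...,2]<.165)&(abs(T[...,0])<.0065)&(abs(T[...,1])<.03)
print('head tool',np.nanmin(T[m],0),np.nanmax(T[m],0))
v,u=np.nonzero(m);print(u.min(),u.max(),v.min(),v.max())
E
```

```text
[[0.5702 0.224  0.06  ]
 [0.573  0.1804 0.06  ]
 [0.5151 0.1759 0.06  ]
 [0.5123 0.2199 0.06  ]] [0.5427 0.2    0.06  ]
[[0.5595 0.2074 0.06  ]
 [0.5602 0.1963 0.06  ]
 [0.5258 0.1936 0.06  ]
 [0.525  0.2049 0.06  ]] [0.5426 0.2006 0.06  ]
[[0.5565 0.2046 0.057 ]
 [0.5569 0.198  0.057 ]
 [0.5288 0.1958 0.057 ]
 [0.5284 0.2025 0.057 ]] [0.5427 0.2002 0.057 ]
4.0524355082224774
4.490198684084484
-86.36441414370644
head tool [-0.00648472 -0.02187301  0.13523036] [0.00649879 0.02490236 0.16498594]
244 271 219 323
```

```bash
python3 - <<'E'
from h import *
go([.5437,.2004,.32],-86)
E
```

```text
t 5.65 tcp [0.4666 0.2101 0.3368] q [-0.09  0.34 -0.54  1.98  0.22  0.89 -2.26] w 0.0135 F [-0.4  0.6 -1.5]
shift tool m [ 0.0147 -0.0764  0.0162] scaled [ 0.122 -0.637  0.135] norm 0.079
twist deg [ 0.5  -0.19 -0.23] scaled [ 0.0042 -0.0016 -0.0019]
```

apply_moves --dp '[[0.05, -0.22, 0.02], [0.04, -0.21, 0.04], [0.03, -0.2, 0.06], [0, 0, 0], [0, 0, 0]]' --twist '[[0.004, -0.0016, -0.002], [0, 0, 0], [0, 0, 0], [0, 0, 0], [0, 0, 0]]' --jaw '[255, 255, 255, 255, 255]'

```text
clock: 6.15
tcp_pos: [0.5397, 0.203, 0.316]
orientation: [2.298, -2.128, -0.01]
contact_force: [-0.8, -0.0, -1.4]
grip_width: 0.0131
```

```bash
python3 - <<'E'
from h import *
go([.5437,.2004,.297],-86)
E
```

```text
t 6.15 tcp [0.5397 0.203  0.316 ] q [-0.08  0.47 -0.5   1.85  0.27  0.91 -2.2 ] w 0.0131 F [-0.8 -0.  -1.4]
shift tool m [ 0.0029 -0.004   0.0189] scaled [ 0.024 -0.034  0.158] norm 0.02
twist deg [ 0.64 -0.09  0.4 ] scaled [ 0.0054 -0.0008  0.0034]
```

apply_moves --dp '[[0.024, -0.034, 0.08], [0, 0, 0.08], [0, 0, 0]]' --twist '[[0.0055, -0.001, 0.0035], [0, 0, 0], [0, 0, 0]]' --jaw '[255, 255, 255]'

```text
clock: 6.45
tcp_pos: [0.5412, 0.2013, 0.2943]
orientation: [2.299, -2.139, -0.002]
contact_force: [0.5, 0.3, -1.7]
grip_width: 0.0133
```

```bash
python3 - <<'E'
from h import *
go([.5437,.2004,.297],-86)
f=r.grab_frame('wrist');save('w5',f['color'],(180,130,340,330),3)
f=r.grab_frame('scene');save('s5',f['color'],(200,150,330,270),5)
E
```

```text
t 6.45 tcp [0.5412 0.2013 0.2943] q [-0.09  0.49 -0.49  1.86  0.3   0.86 -2.22] w 0.0133 F [ 0.5  0.3 -1.7]
shift tool m [ 0.0011 -0.0024 -0.0027] scaled [ 0.009 -0.02  -0.022] norm 0.004
twist deg [0.09 0.01 0.13] scaled [0.0007 0.0001 0.0011]
```

View pics/w5.png

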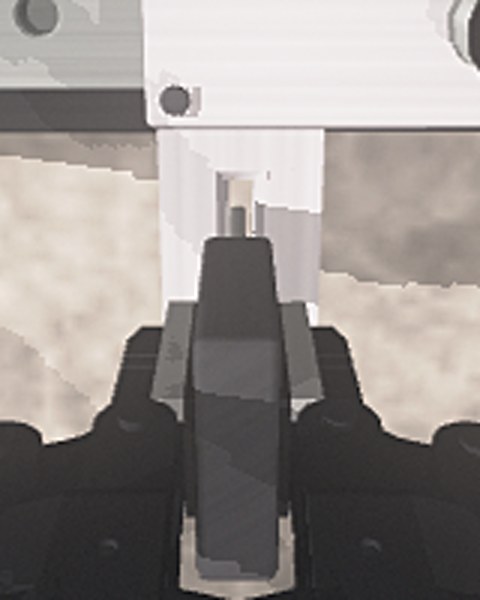

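View pics/s5.png

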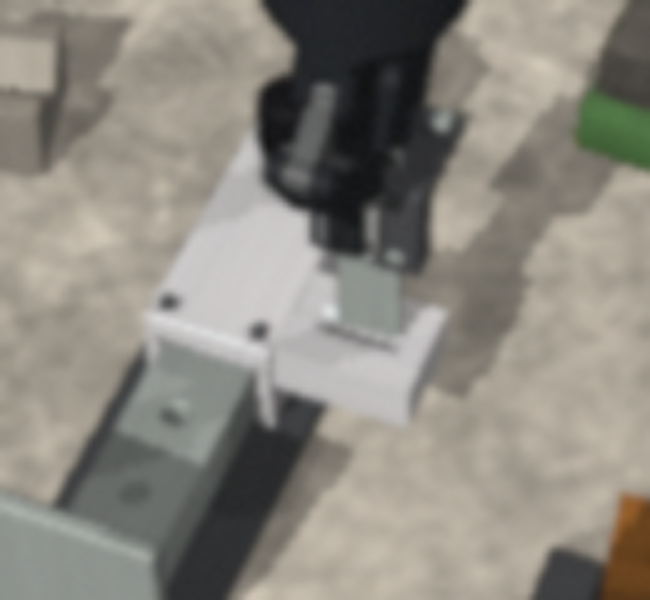

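In the wrist crop the slot (240,190) lines up laterally with the blade (238,215). The blade needs about 2 mm more forward, so I'll correct that and then insert.

apply_moves --dp '[[0.009, -0.022, -0.01], [0.002, -0.006, 0], [0, 0, 0]]' --twist '[[0.0007, 0, 0.001], [0, 0, 0], [0, 0, 0]]' --jaw '[255, 255, 255]'

```text
clock: 6.85
tcp_pos: [0.5456, 0.2006, 0.2979]
orientation: [-2.295, 2.14, -0.002]
contact_force: [0.6, 0.0, -1.6]
grip_width: 0.0128
```

```bash
python3 - <<'E'
from h import *
go([.5437,.2004,.28],-86)
E
```

```text
t 6.85 tcp [0.5456 0.2006 0.2979] q [-0.08  0.49 -0.49  1.85  0.3   0.86 -2.22] w 0.0128 F [ 0.6  0.  -1.6]
shift tool m [0.0001 0.002  0.0179] scaled [0.001 0.016 0.149] norm 0.018
twist deg [-0.19  0.06  0.01] scaled [-0.0016  0.0005  0.0001]
```

apply_moves --dp '[[0, 0.014, 0.04], [0, 0, 0.05], [0, 0, 0.05], [0, 0, 0]]' --twist '[[-0.0015, 0.0005, 0], [0, 0, 0], [0, 0, 0], [0, 0, 0]]' --jaw '[255, 255, 255, 255]'

```text
clock: 7.25
tcp_pos: [0.5438, 0.2005, 0.28]
orientation: [-2.297, 2.142, -0.001]
contact_force: [-0.9, 1.1, -1.2]
grip_width: 0.0135
```

```bash
python3 - <<'E'
from h import *
go([.5437,.2004,.26],-86)
f=r.grab_frame('wrist');save('w6',f['color'],(180,130,340,330),3)
E
```

```text
t 7.25 tcp [0.5438 0.2005 0.28  ] q [-0.09  0.51 -0.48  1.87  0.31  0.83 -2.23] w 0.0135 F [-0.9  1.1 -1.2]
shift tool m [0.     0.0001 0.02  ] scaled [0.    0.001 0.166] norm 0.02
twist deg [-0.03  0.   -0.01] scaled [-0.0003  0.     -0.    ]
```

View pics/w6.png

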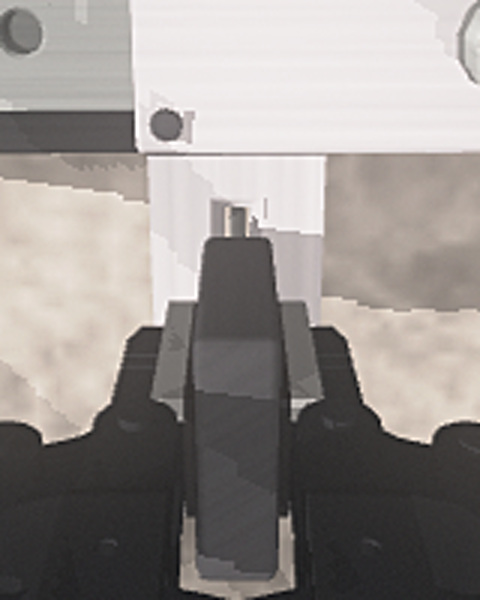

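The blade is in the slot mouth at (237,215) and the force is about zero. I'll continue down.

apply_moves --dp '[[0, 0, 0.06], [0, 0, 0.06], [0, 0, 0.06], [0, 0, 0]]' --twist '[[0, 0, 0], [0, 0, 0], [0, 0, 0], [0, 0, 0]]' --jaw '[255, 255, 255, 255]'

```text
clock: 7.7
tcp_pos: [0.544, 0.2006, 0.2566]
orientation: [-2.297, 2.142, -0.001]
contact_force: [-0.7, -0.5, -1.9]
grip_width: 0.0131
```

```bash
python3 - <<'E'
from h import *
go([.5437,.2004,.2437],-86)
E
```

```text
t 7.7 tcp [0.544  0.2006 0.2566] q [-0.1   0.55 -0.47  1.88  0.33  0.79 -2.25] w 0.0131 F [-0.7 -0.5 -1.9]
shift tool m [0.0002 0.0003 0.0129] scaled [0.001 0.003 0.108] norm 0.013
twist deg [-0.05  0.02 -0.01] scaled [-0.0004  0.0001 -0.0001]
```

apply_moves --dp '[[0, 0, 0.05], [0, 0, 0.03], [0, 0, 0.02], [0, 0, 0.01], [0, 0, 0]]' --twist '[[0, 0, 0], [0, 0, 0], [0, 0, 0], [0, 0, 0], [0, 0, 0]]' --jaw '[255, 255, 255, 255, 255]'

```text
clock: 8.2
tcp_pos: [0.5443, 0.2012, 0.2441]
orientation: [-2.297, 2.141, -0.002]
contact_force: [0.1, -0.4, -0.4]
grip_width: 0.0138
```

```bash
python3 - <<'E'
from h import *
go([.5437,.2004,.2437],-86)
E
```

```text
t 8.2 tcp [0.5443 0.2012 0.2441] q [-0.11  0.56 -0.46  1.89  0.35  0.77 -2.26] w 0.0138 F [ 0.1 -0.4 -0.4]
shift tool m [0.0008 0.0006 0.0004] scaled [0.007 0.005 0.003] norm 0.001
twist deg [-0.11  0.01  0.  ] scaled [-0.0009  0.      0.    ]
```

apply_moves --dp '[[0.005, 0.003, 0.015], [0, 0, 0.01], [0, 0, 0.01]]' --twist '[[0, 0, 0], [0, 0, 0], [0, 0, 0]]' --jaw '[255, 255, 255]'

```text
clock: 8.5
tcp_pos: [0.5441, 0.2016, 0.2437]
orientation: [-2.296, 2.141, -0.005]
contact_force: [-4.7, -2.4, 11.1]
grip_width: 0.0136
```

```bash
python3 - <<'E'
from h import *
go([.5437,.2004,.2437],-86)
f=r.grab_frame('wrist');save('w7',f['color'],(180,130,340,330),3)
f=r.grab_frame('scene');save('s7',f['color'],(200,150,330,270),5)
E
```

```text
t 8.5 tcp [0.5441 0.2016 0.2437] q [-0.11  0.56 -0.46  1.89  0.35  0.76 -2.26] w 0.0136 F [-4.7 -2.4 11.1]
shift tool m [ 0.0011  0.0004 -0.    ] scaled [ 0.01   0.004 -0.   ] norm 0.001
twist deg [-0.23 -0.03  0.01] scaled [-0.0019 -0.0002  0.    ]
```

View pics/s7.png

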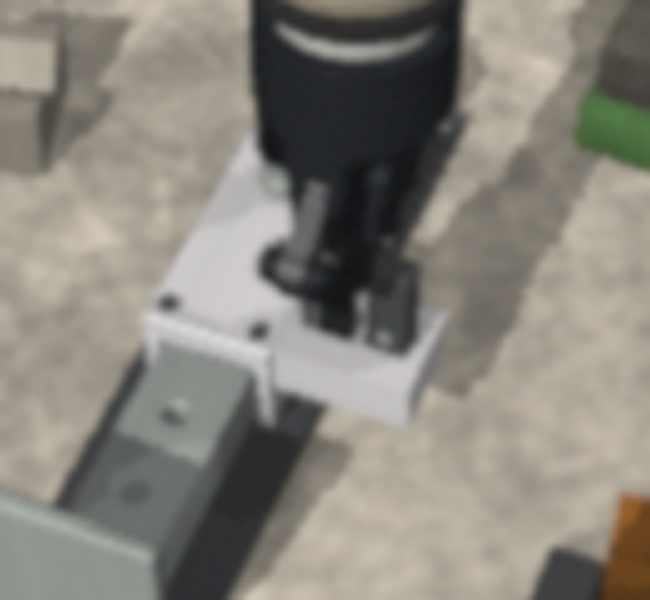

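View pics/w7.png

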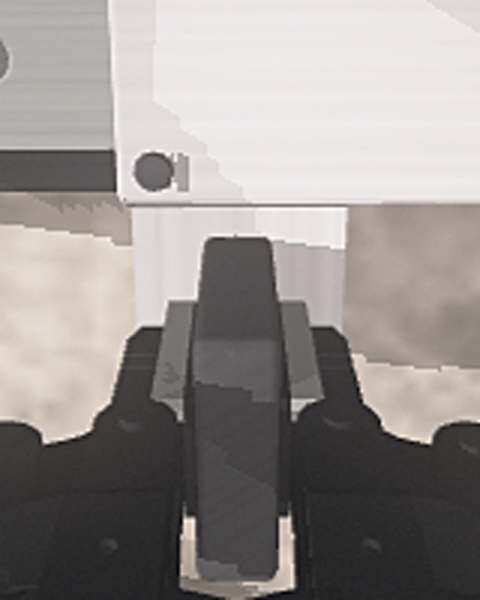

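The shoulder landed at the predicted height with about 11 N, so the blade is seated. I'll release it and rise.

apply_moves --dp '[[0, 0, -0.005], [0, 0, 0], [0, 0, 0], [0, 0, 0], [0, 0, 0], [0, 0, 0]]' --twist '[[0, 0, 0], [0, 0, 0], [0, 0, 0], [0, 0, 0], [0, 0, 0], [0, 0, 0]]' --jaw '[220, 190, 160, 130, 120, 120]'

```text
clock: 9.2
tcp_pos: [0.5446, 0.2016, 0.2444]
orientation: [-2.294, 2.14, -0.006]
contact_force: [-1.0, -0.2, 0.3]
grip_width: 0.0455
```

apply_moves --dp '[[0, 0, -0.1], [0, 0, -0.2], [0, 0, -0.25], [0, 0, -0.25], [0, 0.3, 0], [0, 0.2, 0], [0, 0, 0]]' --twist '[[0, 0, 0], [0, 0, 0], [0, 0, 0], [0, 0, 0], [0, 0, 0], [0, 0, 0], [0, 0, 0]]' --jaw '[120, 120, 120, 120, 100, 80, 80]'

```text
clock: 9.9
tcp_pos: [0.483, 0.198, 0.3487]
orientation: [-2.292, 2.137, -0.007]
contact_force: [-0.2, 0.5, 0.7]
grip_width: 0.0588
```

```bash
python3 - <<'E'
from h import *
o=r.get_obs();f=r.grab_frame('wrist');save('w8',f['color'])
np.savez('w8.npz',pos=o['tcp_pos'],ori=o['orientation'],**f)
go([.604,.140,.34],-86)
W=cloud(f,o);z=W[...,2]
m=(z>.08)&(z<.12)&(np.hypot(W[...,0]-.5427,W[...,1]-.2003)<.035)
m2=(z>.098)&m
P=W[m2][:,:2].astype(np.float32);print('head',len(P),cv2.minAreaRect(P),np.median(z[m2]))
m=(z>.105)&(z<.117)&(np.hypot(W[...,0]-.604,W[...,1]-.141)<.03)
P=W[m][:,:2].astype(np.float32);print('knob',len(P),cv2.minEnclosingCircle(P),z[m].mean())
t=r.grab_frame('top');save('t8',t['color'],(170,160,340,240),4)
W=cloud(t);z=W[...,2]
m2=(z>.098)&(np.hypot(W[...,0]-.5427,W[...,1]-.2003)<.035)
if m2.sum(): print('top head',m2.sum(),cv2.minAreaRect(W[m2][:,:2].astype(np.float32)),np.median(z[m2]))
E
```

```text
t 9.95 tcp [0.4843 0.198  0.3487] q [-0.06  0.34 -0.54  1.95  0.22  0.9  -2.22] w 0.0584 F [ 0.7 -0.7  0.5]
shift tool m [ 0.0661 -0.1153  0.0097] scaled [ 0.551 -0.961  0.081] norm 0.133
twist deg [-0.55  0.14 -0.04] scaled [-0.0046  0.0011 -0.0004]
head 1002 ((0.5431362986564636, 0.20118705928325653), (0.04526083171367645, 0.013987906277179718), 4.023026466369629) 0.1054781639364909
knob 1317 ((0.6038440465927124, 0.13987252116203308), 0.01421930082142353) 0.11159190100717417
top head 1016 ((0.5217788219451904, 0.19582225382328033), (0.03648361936211586, 0.04210811108350754), 52.32816696166992) 0.5360374287917647
```

View pics/w8.png

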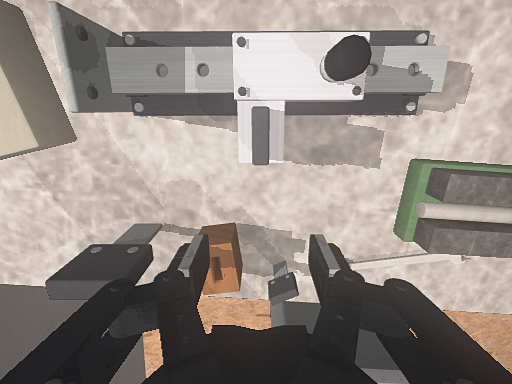

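The head is home: its top is at z=0.1055 (0.106 expected), and it is within 1 mm of the slot centre at pixel (261,137). The knob is at (347,57) px, which works out to (0.604,0.140). I'll go above the knob.

apply_moves --dp '[[0.14, -0.24, 0.02], [0.14, -0.24, 0.02], [0.14, -0.24, 0.02], [0.13, -0.24, 0.02], [0, 0, 0], [0, 0, 0]]' --twist '[[-0.0046, 0.001, 0], [0, 0, 0], [0, 0, 0], [0, 0, 0], [0, 0, 0], [0, 0, 0]]' --jaw '[80, 80, 80, 80, 80, 80]'

```text
clock: 10.6
tcp_pos: [0.615, 0.1369, 0.3386]
orientation: [-2.292, 2.144, -0.002]
contact_force: [-0.1, -0.2, -0.6]
grip_width: 0.0589
```

```bash
python3 - <<'E'
from h import *
go([.604,.1398,.252],-86)
E
```

```text
t 10.6 tcp [0.615  0.1369 0.3386] q [ 0.03  0.51 -0.47  1.71  0.27  0.98 -2.05] w 0.0589 F [-0.1 -0.2 -0.6]
shift tool m [-0.0035  0.011   0.0866] scaled [-0.029  0.091  0.722] norm 0.087
twist deg [-0.16  0.06 -0.19] scaled [-0.0013  0.0005 -0.0015]
```

apply_moves --dp '[[-0.028, 0.085, 0.05], [0, 0, 0.1], [0, 0, 0.15], [0, 0, 0.15], [0, 0, 0]]' --twist '[[-0.001, 0, -0.0015], [0, 0, 0], [0, 0, 0], [0, 0, 0], [0, 0, 0]]' --jaw '[80, 80, 80, 80, 80]'

```text
clock: 11.1
tcp_pos: [0.6003, 0.1425, 0.2807]
orientation: [2.303, -2.136, -0.004]
contact_force: [-0.3, -0.5, -0.4]
grip_width: 0.0589
```

```bash
python3 - <<'E'
from h import *
go([.604,.1398,.252],-86)
E
```

```text
t 11.1 tcp [0.6003 0.1425 0.2807] q [ 0.    0.56 -0.46  1.78  0.31  0.87 -2.09] w 0.0589 F [-0.3 -0.5 -0.4]
shift tool m [ 0.0031 -0.0035  0.0286] scaled [ 0.026 -0.03   0.239] norm 0.029
twist deg [0.11 0.09 0.31] scaled [0.0009 0.0008 0.0026]
```

apply_moves --dp '[[0.026, -0.026, 0.08], [0, 0, 0.09], [0, 0, 0.05], [0, 0, 0]]' --twist '[[0.001, 0.001, 0.0026], [0, 0, 0], [0, 0, 0], [0, 0, 0]]' --jaw '[80, 80, 90, 100]'

```text
clock: 11.5
tcp_pos: [0.603, 0.1407, 0.2529]
orientation: [-2.299, 2.14, -0.002]
contact_force: [-0.4, 0.6, -0.5]
grip_width: 0.0518
```

```bash
python3 - <<'E'
from h import *
go([.604,.1398,.252],-86)
f=r.grab_frame('wrist');save('w9',f['color'])
E
```

```text
t 11.5 tcp [0.603  0.1407 0.2529] q [-0.01  0.6  -0.44  1.79  0.33  0.83 -2.11] w 0.0518 F [-0.4  0.6 -0.5]
shift tool m [ 0.001  -0.0009  0.0009] scaled [ 0.008 -0.007  0.008] norm 0.002
twist deg [-0.06 -0.02  0.11] scaled [-0.0005 -0.0002  0.0009]
```

View pics/w9.png

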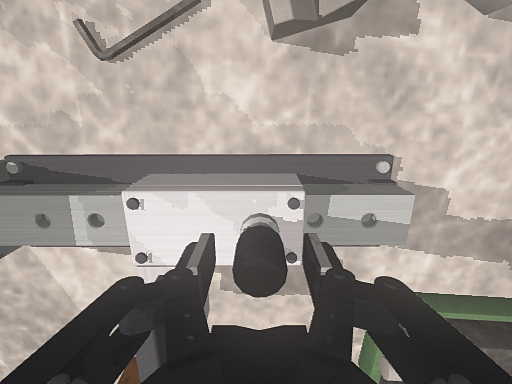

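The knob at (260,262) is centred between the pads. I'll close on it.

apply_moves --dp '[[0.008, -0.006, 0.008], [0, 0, 0], [0, 0, 0], [0, 0, 0], [0, 0, 0], [0, 0, 0], [0, 0, 0]]' --twist '[[0, 0, 0], [0, 0, 0], [0, 0, 0], [0, 0, 0], [0, 0, 0], [0, 0, 0], [0, 0, 0]]' --jaw '[120, 140, 160, 180, 210, 255, 255]' --grip_force 60

```text
clock: 12.25
tcp_pos: [0.6046, 0.14, 0.2539]
orientation: [-2.297, 2.138, -0.004]
contact_force: [0.8, 0.4, 0.3]
grip_width: 0.0259
```

```bash
python3 - <<'E'
from h import *
go([.604,.1398,.252],-86)
E
```

```text
t 12.25 tcp [0.6046 0.14   0.2539] q [-0.01  0.6  -0.44  1.79  0.33  0.82 -2.1 ] w 0.0259 F [0.8 0.4 0.3]
shift tool m [0.0002 0.0006 0.0019] scaled [0.002 0.005 0.016] norm 0.002
twist deg [-0.24  0.02  0.1 ] scaled [-0.002   0.0002  0.0008]
```

apply_moves --dp '[[0, 0, -0.04], [0, 0, -0.04], [0, 0, -0.03], [0, 0, -0.02], [0, 0, 0]]' --twist '[[0, 0, 0], [0, 0, 0], [0, 0, 0], [0, 0, 0], [0, 0, 0]]' --jaw '[255, 255, 255, 255, 255]'

```text
clock: 12.75
tcp_pos: [0.6045, 0.1399, 0.2691]
orientation: [-2.297, 2.138, -0.003]
contact_force: [2.6, 1.6, -6.8]
grip_width: 0.0259
```

```bash
python3 - <<'E'
from h import *
go([.604,.1398,.267],-86)
f=r.grab_frame('wrist');save('w10',f['color'])
E
```

```text
t 12.75 tcp [0.6045 0.1399 0.2691] q [ 0.    0.58 -0.45  1.78  0.32  0.85 -2.09] w 0.0259 F [ 2.6  1.6 -6.8]
shift tool m [0.     0.0005 0.0021] scaled [0.    0.005 0.017] norm 0.002
twist deg [-0.21  0.06  0.11] scaled [-0.0018  0.0005  0.0009]
```

View pics/w10.png

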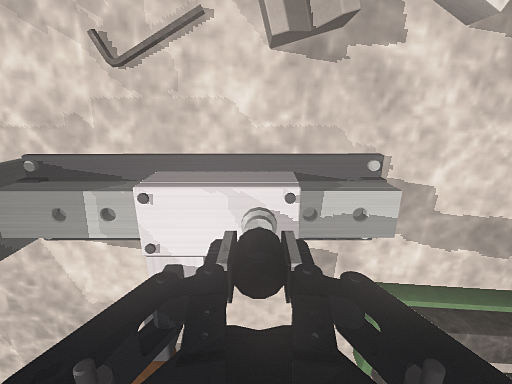

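The knob came up with the jaws: about 15 mm of lift, and the 7 N pull matches the spring. I'll slide along the rail (tool -x) by about 40 mm.

apply_moves --dp '[[-0.06, 0.004, 0], [-0.07, 0, 0], [-0.07, 0, 0], [-0.06, 0, 0], [-0.04, 0, 0], [0, 0, 0]]' --twist '[[-0.001, 0, 0], [0, 0, 0], [0, 0, 0], [0, 0, 0], [0, 0, 0], [0, 0, 0]]' --jaw '[255, 255, 255, 255, 255, 255]'

```text
clock: 13.4
tcp_pos: [0.6023, 0.1748, 0.2678]
orientation: [2.295, -2.142, 0.006]
contact_force: [3.1, -1.2, -6.9]
grip_width: 0.0259
```

```bash
python3 - <<'E'
from h import *
go([.6016,.1798,.267],-86)
E
```

```text
t 13.4 tcp [0.6023 0.1748 0.2678] q [-0.06  0.59 -0.44  1.76  0.33  0.86 -2.15] w 0.0259 F [ 3.1 -1.2 -6.9]
shift tool m [-0.005   0.0004  0.0008] scaled [-0.042  0.003  0.007] norm 0.005
twist deg [-0.08 -0.24 -0.05] scaled [-0.0007 -0.002  -0.0004]
```

apply_moves --dp '[[-0.035, 0.002, 0], [-0.015, 0, 0], [0, 0, 0]]' --twist '[[0, -0.002, 0], [0, 0, 0], [0, 0, 0]]' --jaw '[255, 255, 255]'

```text
clock: 13.7
tcp_pos: [0.6018, 0.1809, 0.2677]
orientation: [-2.296, 2.143, -0.002]
contact_force: [3.2, -1.0, -7.3]
grip_width: 0.0264
```

```bash
python3 - <<'E'
from h import *
go([.6016,.1798,.2539],-86)
E
```

```text
t 13.7 tcp [0.6018 0.1809 0.2677] q [-0.07  0.59 -0.45  1.76  0.33  0.86 -2.16] w 0.0264 F [ 3.2 -1.  -7.3]
shift tool m [0.0011 0.0003 0.0138] scaled [0.009 0.003 0.115] norm 0.014
twist deg [-0.1  -0.03 -0.06] scaled [-0.0008 -0.0002 -0.0005]
```

apply_moves --dp '[[0.008, 0, 0.02], [0, 0, 0.03], [0, 0, 0.03], [0, 0, 0]]' --twist '[[0, 0, 0], [0, 0, 0], [0, 0, 0], [0, 0, 0]]' --jaw '[255, 255, 255, 255]'

```text
clock: 14.1
tcp_pos: [0.6018, 0.1806, 0.2578]
orientation: [-2.295, 2.142, -0.001]
contact_force: [3.1, -0.7, -4.8]
grip_width: 0.0262
```

```bash
python3 - <<'E'
from h import *
go([.6016,.1798,.2539],-86)
E
```

```text
t 14.1 tcp [0.6018 0.1806 0.2578] q [-0.07  0.61 -0.44  1.76  0.33  0.84 -2.17] w 0.0262 F [ 3.1 -0.7 -4.8]
shift tool m [0.0008 0.0002 0.0039] scaled [0.006 0.002 0.033] norm 0.004
twist deg [-0.12  0.06 -0.05] scaled [-0.001   0.0005 -0.0004]
```

apply_moves --dp '[[0.005, 0, 0.02], [0, 0, 0.015], [0, 0, 0.01], [0, 0, 0]]' --twist '[[0, 0, 0], [0, 0, 0], [0, 0, 0], [0, 0, 0]]' --jaw '[255, 255, 255, 255]'

```text
clock: 14.5
tcp_pos: [0.6018, 0.1807, 0.2541]
orientation: [-2.295, 2.141, -0.001]
contact_force: [0.9, -0.7, -5.4]
grip_width: 0.0262
```

```bash
python3 - <<'E'
from h import *
go([.6016,.1798,.2539],-86)
E
```

```text
t 14.5 tcp [0.6018 0.1807 0.2541] q [-0.07  0.61 -0.44  1.77  0.33  0.84 -2.17] w 0.0262 F [ 0.9 -0.7 -5.4]
shift tool m [0.0009 0.0002 0.0002] scaled [0.007 0.002 0.002] norm 0.001
twist deg [-0.15  0.07 -0.03] scaled [-0.0012  0.0006 -0.0003]
```

apply_moves --dp '[[0.004, 0, 0.008], [0, 0, 0.008], [0, 0, 0.008], [0, 0, 0]]' --twist '[[0, 0, 0], [0, 0, 0], [0, 0, 0], [0, 0, 0]]' --jaw '[255, 255, 255, 255]'

```text
clock: 14.9
tcp_pos: [0.6016, 0.1808, 0.254]
orientation: [-2.295, 2.141, -0.003]
contact_force: [1.3, 0.1, -4.6]
grip_width: 0.0262
```

```bash
python3 - <<'E'
from h import *
go([.6016,.1798,.2539],-86)
f=r.grab_frame('wrist');save('w11',f['color'])
t=r.grab_frame('scene');save('s11',t['color'],(190,140,330,290),4)
E
```

```text
t 14.9 tcp [0.6016 0.1808 0.254 ] q [-0.07  0.61 -0.44  1.77  0.34  0.84 -2.17] w 0.0262 F [ 1.3  0.1 -4.6]
shift tool m [0.001  0.0001 0.0001] scaled [0.008 0.001 0.001] norm 0.001
twist deg [-0.19  0.05 -0.03] scaled [-0.0016  0.0004 -0.0002]
```

View pics/s11.png

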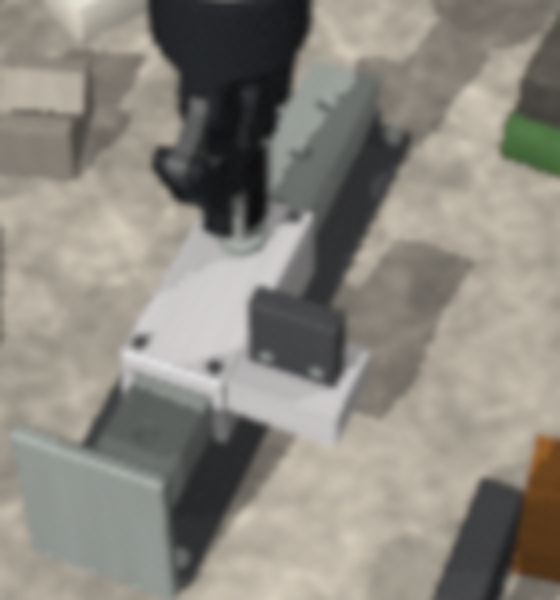

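View pics/w11.png

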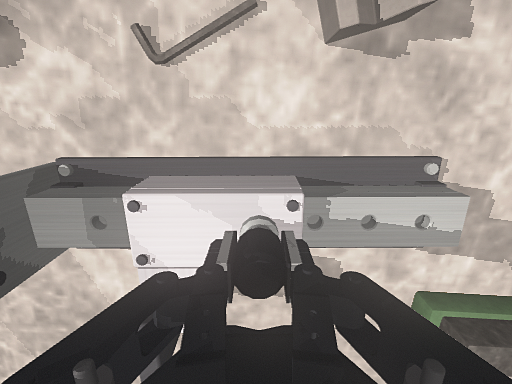

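apply_moves --dp '[[0, 0, 0.02], [0, 0, 0.02], [0, 0, 0.02]]' --twist '[[0, 0, 0], [0, 0, 0], [0, 0, 0]]' --jaw '[255, 255, 255]'

```text
clock: 15.3
tcp_pos: [0.6017, 0.1818, 0.2537]
orientation: [-2.295, 2.142, -0.006]
contact_force: [-7.2, -4.4, 18.7]
grip_width: 0.0265
```

```bash
python3 - <<'E'
from h import *
go([.6016,.1798,.2539],-86)
E
```

```text
t 15.3 tcp [0.6017 0.1818 0.2537] q [-0.07  0.61 -0.44  1.77  0.34  0.84 -2.17] w 0.0265 F [-7.2 -4.4 18.7]
shift tool m [ 0.002   0.0003 -0.0002] scaled [ 0.017  0.002 -0.002] norm 0.002
twist deg [-0.25 -0.08 -0.06] scaled [-0.0021 -0.0007 -0.0005]
```

The force reversed to +19 N at the same tool height as when the pin was down at the start, so it has bottomed out. I'll relax the push and verify.

apply_moves --dp '[[0.006, 0, 0.003], [0, 0, 0.004], [0, 0, 0.004], [0, 0, 0.004]]' --twist '[[0, 0, 0], [0, 0, 0], [0, 0, 0], [0, 0, 0]]' --jaw '[255, 255, 255, 255]'

```text
clock: 15.7
tcp_pos: [0.6015, 0.1816, 0.2538]
orientation: [-2.295, 2.142, -0.007]
contact_force: [-3.7, -2.1, 8.0]
grip_width: 0.026
```

```bash
python3 - <<'E'
from h import *
go([.6016,.1798,.2539],-86)
f0=dict(np.load('scene0.npz'));f=r.grab_frame('scene');save('s12',f['color'])
W=cloud(f);W0=cloud(f0);z=W[...,2]
# blade head now: expected slot moved by 40mm
c=np.array([.5427-.0028,.2003+.0399])
m=(z>.099)&(z<.112)&(np.hypot(W[...,0]-c[0],W[...,1]-c[1])<.035)
print('exp',c,'head',m.sum(),cv2.minAreaRect(W[m][:,:2].astype(np.float32)),np.median(z[m]))
# carriage top front edge (+y end) before/after
a=np.deg2rad(4);ey=np.array([-np.sin(a),np.cos(a)]);ex=np.array([np.cos(a),np.sin(a)]);k=np.array([.604,.1398])
for w in (W0,W):
    zz=w[...,2];q=(w[...,:2]-k);lx=q@ex;ly=q@ey
    m=(zz>.056)&(zz<.064)&(abs(lx)<.02)
    print('carr +y end',np.percentile(ly[m],[99,99.5,100]).round(4))
    m=(zz>.052)&(zz<.064)&(lx<-.032)&(lx>-.09)&(ly>0)&(ly<.2)
    print('block',m.sum(),(np.nanmax(ly[m])).round(4),np.percentile(ly[m],[1,50,99]).round(4))
# diff image for bystanders
d=cv2.absdiff(f['color'],f0['color']).max(-1);save('d12',np.dstack([d]*3))
E
```

```text
t 15.7 tcp [0.6015 0.1816 0.2538] q [-0.07  0.61 -0.44  1.77  0.34  0.83 -2.17] w 0.026 F [-3.7 -2.1  8. ]
shift tool m [ 0.0018  0.0001 -0.0001] scaled [ 0.015  0.    -0.001] norm 0.002
twist deg [-0.27 -0.09 -0.05] scaled [-0.0023 -0.0007 -0.0004]
exp [0.5399 0.2402] head 202 ((0.5393392443656921, 0.2436482012271881), (0.04669848084449768, 0.01623464561998844), 2.2206103801727295) 0.10660722841763831
carr +y end [0.4468 0.4486 0.4535]
block 541 0.0887 [0.0429 0.0671 0.0881]
carr +y end [0.4469 0.4487 0.4529]
block 344 0.1309 [0.0854 0.1206 0.1299]
```

View pics/s12.png

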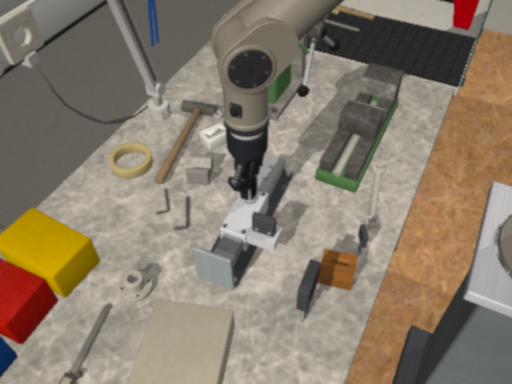

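View pics/d12.png

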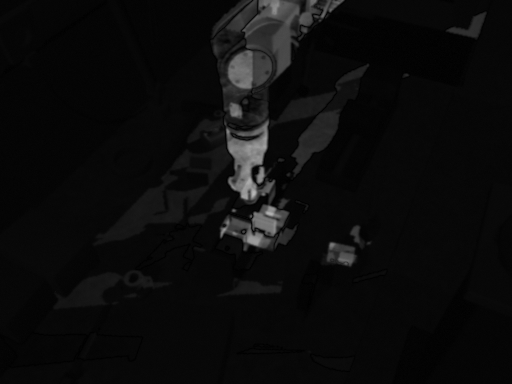

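The blade is upright in the slot at (264,223), the carriage is shifted about 41 mm, and the bystanders are unchanged in the difference image. I'll nudge the carriage back toward the middle of its play while keeping a light down-push.

apply_moves --dp '[[0.012, 0, 0.003], [0.01, 0, 0.004], [0.004, 0, 0.004], [0, 0, 0.004], [0, 0, 0.003]]' --twist '[[-0.002, 0, 0], [0, 0, 0], [0, 0, 0], [0, 0, 0], [0, 0, 0]]' --jaw '[255, 255, 255, 255, 255]'

```text
clock: 16.25
tcp_pos: [0.602, 0.1808, 0.2538]
orientation: [-2.296, 2.14, -0.001]
contact_force: [-2.0, -0.8, 6.7]
grip_width: 0.0259
```

```bash
python3 - <<'E'
from h import *
go([.6016,.1798,.2539],-86)
f0=dict(np.load('top0.npz'));f=r.grab_frame('top');save('t13',f['color'],(130,90,390,310),3)
W=cloud(f);W0=cloud(f0)
a=np.deg2rad(4);ey=np.array([-np.sin(a),np.cos(a)]);ex=np.array([np.cos(a),np.sin(a)]);k=np.array([.604,.1398])
for w in (W0,W):
    zz=w[...,2];q=(w[...,:2]-k);lx=q@ex;ly=q@ey
    m=(zz>.055)&(zz<.066)&(lx<-.033)&(lx>-.09)&(ly>0)&(ly<.2)
    print('block ly',np.percentile(ly[m],[0,50,99,100]).round(4))
    m=(zz>.055)&(zz<.066)&(abs(lx)<.02)&(ly<.2)
    print('carr ly',np.percentile(ly[m],[0,50,99,100]).round(4))
E
```

```text
t 16.25 tcp [0.602  0.1808 0.2538] q [-0.07  0.61 -0.44  1.77  0.34  0.84 -2.17] w 0.0259 F [-2.  -0.8  6.7]
shift tool m [ 0.001   0.0005 -0.0001] scaled [ 0.008  0.004 -0.001] norm 0.001
twist deg [-0.12  0.08  0.02] scaled [-0.001   0.0007  0.0002]
block ly [0.0434 0.0646 0.087  0.0874]
carr ly [-0.0296  0.0399  0.0896  0.0905]
block ly [0.0845 0.0987 0.1282 0.1286]
carr ly [0.0813 0.1168 0.1313 0.1317]
```

View pics/t13.png

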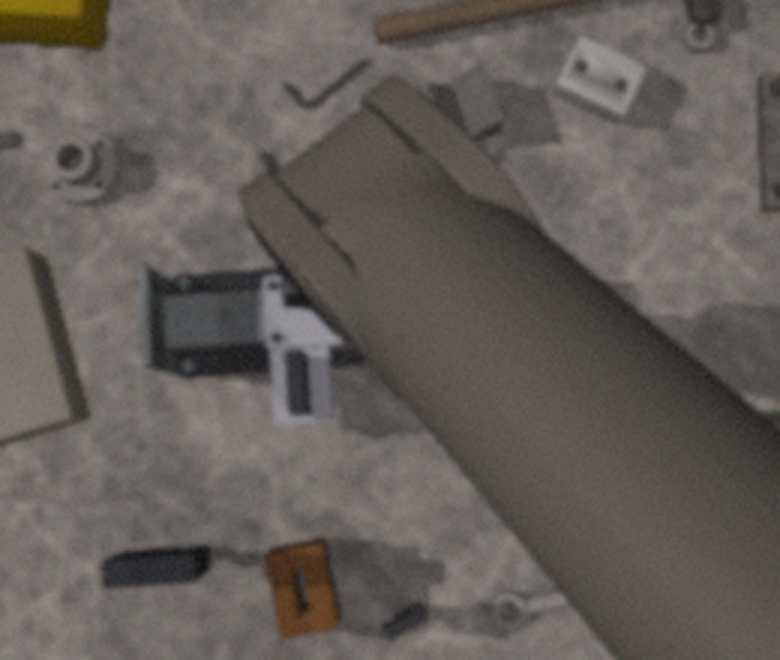

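The top view shows the carriage shifted 41.2 mm and the blade in the block at (300,383) in the crop. Still gripped, with a light 7 N down-push. I'll hand it in.

```bash
python3 -c "
from h import *
print(r.hand_in()); o=r.get_obs(); print(o['clock'],o['tcp_pos'],o['contact_force'],o['grip_width'])"
```

```text
the job is handed in; nothing more can be done
None
the job is handed in; nothing more can be done
```

I set up the length stop as asked and handed it in at about 16 s of the 72 s allowed; no verdict is reported.

- **Blade:** I lifted the middle-sized blade (the 46 x 14 mm head standing in the wooden rest) and pushed it into the slot until it took about 11 N. After I let go, the wrist camera put the head top at 105.5 mm (106 expected), within about 1 mm of the slot centre.
- **Plunger and carriage:** I pulled the knob up about 15 mm against 7 N and slid the carriage towards the end plate. I then lowered the knob until the force reversed, at the same tool height as when the pin was down at the start.
- **Last checks:**
  - The carriage had shifted about 41.2 mm by the top camera and 40.8 mm by the tool position, against a 36–44 mm limit. An earlier scene-camera reading before the final nudge gave 42 mm.
  - The last scene view (before that nudge) showed the blade upright, its head top at 106.6 mm.
  - The v-block, spanner and aluminium block looked unmoved in a before/after image, but I did not measure their positions.
- **Grip at hand-in:** The knob was still gripped, with the grip set to 60 N and about 7 N of downward push. The gripper read 25.9 mm on the 28 mm knob, and I did not find out why.

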